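# Close the marble jar in the classroom

## Robot

A 6-joint arm with a two-finger parallel gripper is mounted at the origin on the work surface. World frame = base frame: x ahead of the robot, y to its left, z up, the work surface at z = 0. Lengths are in m, angles in degrees, forces in N, time in s.
With the tool pointing down it reaches from about 0.375 to 0.9 m from the base axis. Payload 3.1 kg.
Tool frame: the origin (TCP) lies midway between the tips of the shut fingers; the grasp point (between the pads) lies 19 mm behind it; x points along the fingers, y is the direction in which the jaws open and shut, and the axes are right-handed (so a half turn about x gives the same grasp; the last joint's range is limited). The gripper opens to 87 mm and grips with 3 to 60 N. Pads are 19 mm wide; open, the fingers measure 117 mm over their backs; the gripper's body (75 mm by 190 mm) begins 51 mm behind the grasp point.
Start: joints at [-75.716, 30.224, 82.088, -0, 67.689, -10.227], TCP at [0.259, -0.569, 0.223] pointing down, gripper open.
Joint ranges: [-176.69, 176.69], [-43.24, 126.21], [12.49, 139.97], [-82, 262], [0, 151.66], [-163.58, 163.58]. Speed limits (degrees/s): [159.86, 159.86, 180, 180, 180, 180].

## Interface

Orientations are given as a 3x3 rotation matrix whose columns are the frame's x, y, z axes.
In Python, from rig import bot gives the robot as it stands.
- The arm moves only by the tool play_rows, never from a script. Its argument "motion" is a list of rows, each a list of 3 entries, a list of its own where there are three numbers: the shift along the tool's x, y, z in mm, then the turn, a rotation vector about the tool's x, y, z in degrees, then the opening, from 0 (shut) to 1 (fully open). A call has 1 to 8 rows; each row is the pose to reach, as a shift and turn from the pose commanded when the call began, along the tool's axes at that moment; what a row does not reach only later rows make up. A row lasts 1/10 s, in which the tool goes at most 50 mm and 8.59 degrees, less where a joint would pass 70% of its speed; a pose out of reach is approached as far as the arm can. A call with a gripper value outside its range is refused whole. The fingers move at their own pace and stop on an object; the grip force is fixed at half the most. Time passes only in rows, so rows that repeat a pose let the fingers close. It gives the time, the measured TCP pose, the force and the opening at its end, in the units of the state.
- bot.read_state(): the state, without advancing time (a new reading comes with each control period).
- bot.capture(name): name is "scene" or "side" or "wrist"; returns a dict with "img" (400x640x3 uint8, blue, green, red), "mtx" (3x3 intrinsics, pixels), "rvec" (rotation vector, rad) and "tvec" (3), from world to camera coordinates, as OpenCV has them. Camera axes: x right, y down, z forward; pixel columns grow to the right and rows downward; lengths in m; the calibration is good to about 2 mm. A picture is of the moment at which its call begins. There is no depth.
- bot.hand_in(): hands the job in, once; it reports no verdict.
The state is a dict: "time_s": time; "joint_positions": joint angles; "qvel": joint speeds; "tau": joint torques, N m; "position": TCP position; "tcp_rot": TCP orientation; "force": force on the tool from outside, world axes, zero at the start; "moment": the same for the moment, N m; "opening": opening from 0.0 (shut) to 1.0 (fully open).
Only numpy, scipy, OpenCV 4.12 (cv2) and the standard library are available. Lean on these libraries where they do the work, as an engineer would, in place of code of your own. Each camera call takes 0.05 s, during which the arm holds its last target.

## Task

The screw lid has only been set on top of the marble jar, the larger jar in the rack. Without lifting it off, turn it backward (anticlockwise from above) under light pressure until you feel the thread start drop, and no further; then screw it on clockwise until it is fully home and hand-tight, without forcing it, and let go. Leave the other things on the table where they are.

Things in the scene. Friction and masses are not known exactly. Their poses are not given: they have to be found in the camera images.
- lid_center (a point): White plastic screw lid with a ribbed skirt, 64 mm across, 20 mm high, about 35 g, loose, standing on the jar's thread. Point: centre of the lid, half-way up (10 mm below its flat top, 7 mm below the underside of its top); z up its axis, x to the pip. Two-start right-hand thread: 11 mm of sinking per clockwise turn (seen from above). 0.8 mm of play sideways, 1 mm up and down in the thread.
- lid_mark (a point): Small raised pip on the lid's top, 26 mm from its axis, showing its turning. From the start, 20 to 110 degrees anticlockwise, climbing up to 3.4 mm, bring the lid to the thread start, where it drops 5.5 mm on to the next ridge if pressed or left free; from there about 130 degrees clockwise to the stop, the last 40 nearly free if pressed down. Stop turning back within 30 degrees of the drop.
- jar_rim: Rim of the clear glass jar of marbles, 48 mm across. Origin: its centre, 105 mm above the table; z up. Lid home: rim against the underside of the lid's top, lid_center 7 mm below the origin. Lid only set on: 2 mm below to 1 mm above. A soft liner presses on the rim as the lid tightens, torque rising over about 25 degrees; 0.3 N m, or 10 to 15 degrees past first firm resistance, is hand-tight.
- jar: The jar with its screw thread; origin on its axis at table height, z up. Its straight body below the lid is 58 mm across. It is held in the larger hole of a low wooden rack (105 x 245 mm, 38 mm high, screwed down) and cannot move or turn. In the rack's other hole, 115 mm away, stands a smaller closed jar, 51 mm across, its top 88 mm above the table.
- glue_stick: White glue stick with a grey cap, 29 mm across, 88 mm high, standing upright near the rack; origin under its centre. Not to be disturbed.
- eraser: Eraser in a paper sleeve, 56 x 27 x 14 mm, lying near the rack; origin under its middle. Not to be disturbed.
- sharpener: Round pencil sharpener of grey plastic with a metal top, 43 mm across, 46 mm high, standing near the rack; origin under its centre. Not to be disturbed.

How it is judged (in metres and radians):
On the way:
1. the lid, turned backward from where it was set, has dropped off the thread start on to the next ridge (z of lid_center in the frame of jar_rim between -0.0052 and -0.0034 m and x of lid_mark in the frame of jar_rim above 0 m and angle between lid_center's own z axis and vertical below 0.05 rad), for 0.1 s.
At the end, for the whole second after the job is handed in: The lid is level on the jar (within 1.7 degrees and 2 mm of its axis), home on the rim (within 0.6 mm), at rest, and tight: after letting go it still presses on the rim with more than 10 N (z of lid_center in the frame of jar_rim between -0.0082 and -0.0064 m and horizontal distance between lid_center and jar_rim below 0.002 m and angle between lid_center's own z axis and vertical below 0.03 rad and contact force between lid and jar_rim above 10 N and angular speed of lid below 0.1 rad/s); the robot touches nothing.
It fails at once if the lid is lifted off the jar (z of lid_center in the frame of jar_rim above 0.0065 m).
It fails at once if the lid is turned backward more than 30 degrees past the thread start (y of lid_mark in the frame of jar_rim above 0.013 m).
It fails at once if before it is home, the lid is pressed or jammed on the thread with more than 50 N (contact force between lid and jar above 50 N and contact force between lid and jar_rim below 1 N).
It fails at once if the lid is overtightened or driven down on the rim with more than 80 N (contact force between lid and jar_rim above 80 N).
It fails at once if the glue stick, the eraser or the sharpener is moved more than 20 mm (distance of any of glue_stick, eraser, sharpener from where it was at the start of the episode above 0.02 m).
It also fails if it takes over 72 s, if anything falls off the work surface, if the arm or the gripper's body presses on something with over 40 N, if the wrist force passes 120 N, or if a joint passes its speed limit or range.

## Working session

There is one attempt and no reset: what is moved stays moved. The work goes in short steps, Python scripts to look and compute and a tool call to move; the robot and the scene stay as the last step left them, time stands still between calls to the robot, and variables do not carry over. Pictures are saved under pics/ and viewed, and the job is handed in when it is done.

Besides the shell and the picture viewer there is one more tool, called after "Call:" by a JSON object that holds its "method" and its "body". play_rows: Moves the arm, as the interface text tells. Its arguments: {"type":"object","properties":{"motion":{"type":"array"}},"required":["motion"]}

```bash
ls; mkdir -p pics; python3 - <<'E'
from rig import bot
import cv2
s=bot.read_state()
print({k:s[k] for k in s if k!='tau'})
for n in ("scene","side","wrist"):
    c=bot.capture(n); cv2.imwrite(f"pics/{n}0.png",c["img"]); print(n,c["mtx"],c["rvec"],c["tvec"])
E
```

```text
pics
{'time_s': 0.0, 'joint_positions': array([-7.57167164e+01,  3.02781633e+01,  8.21551207e+01, -8.25565381e-04,
        6.76884282e+01, -1.02259453e+01]), 'qvel': array([-0.04987059, -0.0470051 , -0.03971051, -0.02185506,  0.02057071,
       -0.05491743]), 'position': array([ 0.25913158, -0.56796134,  0.22158726]), 'tcp_rot': array([[-5.37011502e-04,  4.14844238e-01, -9.09892285e-01],
       [ 2.05532107e-03, -9.09890036e-01, -4.14844426e-01],
       [-9.99997744e-01, -2.09289701e-03, -3.64016688e-04]]), 'force': array([ 0.63466253, -0.37824552, -0.15818423]), 'moment': array([-0.00327034, -0.01164644, -0.04737005]), 'opening': 0.9976474155912947}
scene [[391.05895756   0.         327.8459368 ]
 [  0.         391.05895756 201.93434357]
 [  0.           0.           1.        ]] [ 0.67023781  2.69930907 -1.02664698] [ 0.48589732 -0.16472267  0.98897424]
side [[468.82565488   0.         319.46622241]
 [  0.         468.82565488 194.43803489]
 [  0.           0.           1.        ]] [ 2.03676405 -0.53750432  0.29607722] [-0.48654524  0.25005881  0.54497981]
wrist [[285.90200971   0.         319.52793458]
 [  0.         285.90200971 202.49949565]
 [  0.           0.           1.        ]] [-2.44921833  1.5732976   0.21266561] [-0.62414346 -0.03222266  0.39092946]
```

View pics/scene0.png

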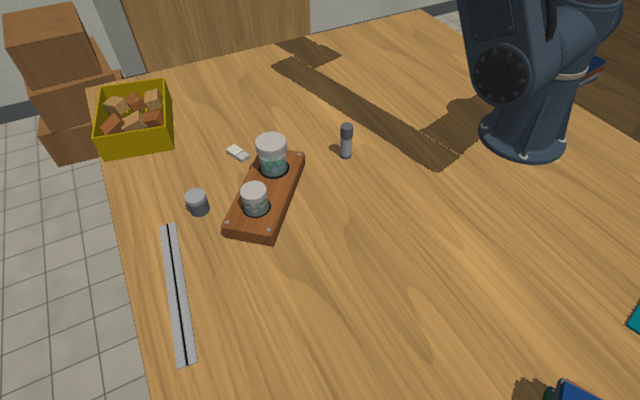

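View pics/side0.png

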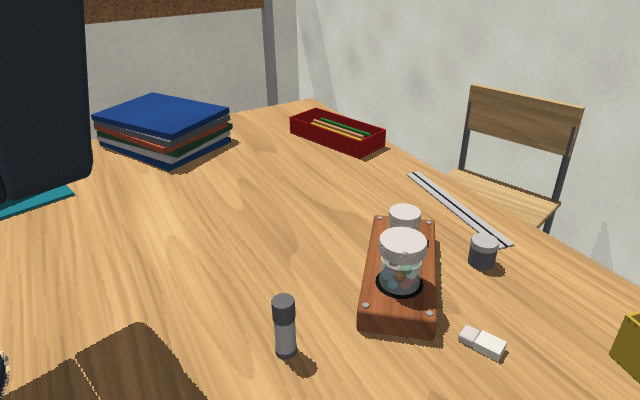

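View pics/wrist0.png

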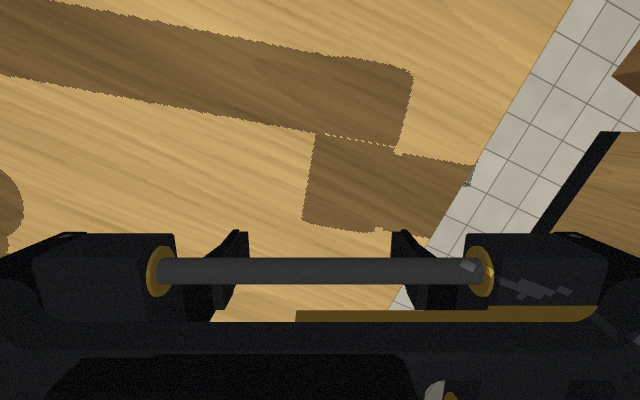

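The scene view shows the large lid at about (271,140), the small jar at (254,188), the glue stick at (346,140), the eraser at (237,153) and the sharpener at (196,202). In the side view the large lid is at (403,238), the glue stick at (285,325) and the sharpener at (483,250). Next I'll zoom in.

```bash
python3 - <<'E'
import cv2,numpy as np
a=cv2.imread("pics/scene0.png")[120:220,190:310]; b=cv2.imread("pics/side0.png")[195:310,345:460]
a=cv2.resize(a,(480,400),interpolation=0) if 0 else cv2.resize(a,None,fx=3.3,fy=5,interpolation=0) if 0 else cv2.resize(a,None,fx=3.3,fy=3.3,interpolation=0)
b=cv2.resize(b,None,fx=3.4,fy=3.4,interpolation=0)
h=max(a.shape[0],b.shape[0]); o=np.zeros((h,a.shape[1]+b.shape[1],3),np.uint8); o[:a.shape[0],:a.shape[1]]=a;o[:b.shape[0],a.shape[1]:]=b
print(o.shape);cv2.imwrite("pics/z0.png",o)
E
```

```text
(391, 787, 3)
```

View pics/z0.png

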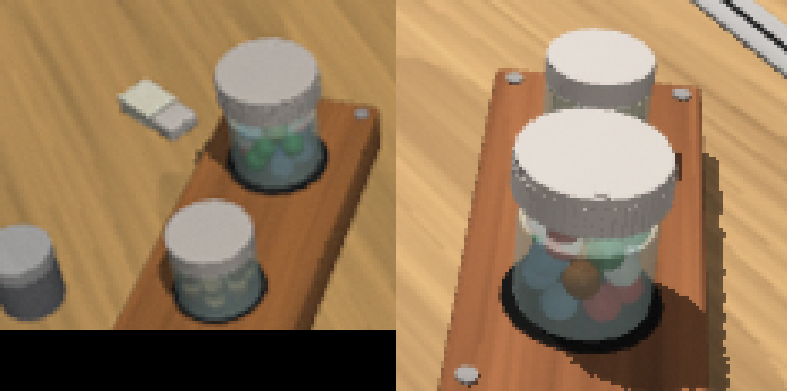

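The zoom shows the bright lid top clearly in both views, with the pip near (405,253) in the side view, on the side toward that camera. Next I'll measure all objects.

```bash
cat > h.py <<'E'
import cv2,numpy as np
def cam(c):
    R=cv2.Rodrigues(np.array(c["rvec"],float))[0]; return np.array(c["mtx"]),R,np.array(c["tvec"],float).ravel()
def onz(c,uv,z):
    K,R,t=cam(c); d=R.T@np.linalg.inv(K)@np.array([uv[0],uv[1],1.]); o=-R.T@t
    return o+d*(z-o[2])/d[2]
def proj(c,P):
    return cv2.projectPoints(np.array(P,float).reshape(-1,3),np.array(c["rvec"],float),np.array(c["tvec"],float),np.array(c["mtx"]),None)[0].reshape(-1,2)
def tri(c1,u1,c2,u2):
    A=[];b=[]
    for c,u in((c1,u1),(c2,u2)):
        K,R,t=cam(c); d=R.T@np.linalg.inv(K)@np.array([*u,1.]); d/=np.linalg.norm(d);o=-R.T@t
        M=np.eye(3)-np.outer(d,d);A.append(M);b.append(M@o)
    return np.linalg.lstsq(np.vstack(A),np.hstack(b),rcond=None)[0]
def top(c,seed,box=30,thr=12,z=.114):
    """mask of flat bright face at seed; circle fit of its contour on plane z"""
    im=cv2.cvtColor(c["img"],cv2.COLOR_BGR2GRAY); m=np.zeros((im.shape[0]+2,im.shape[1]+2),np.uint8)
    cv2.floodFill(c["img"].copy(),m,seed,255,(thr,)*3,(thr,)*3,8|cv2.FLOODFILL_MASK_ONLY|cv2.FLOODFILL_FIXED_RANGE|(255<<8))
    m=cv2.morphologyEx(m[1:-1,1:-1],cv2.MORPH_CLOSE,np.ones((3,3)))
    k=max(cv2.findContours(m,cv2.RETR_EXTERNAL,cv2.CHAIN_APPROX_NONE)[0],key=cv2.contourArea)
    P=np.array([onz(c,p,z)[:2] for p in k[:,0]])
    A=np.c_[2*P,np.ones(len(P))]; s=np.linalg.lstsq(A,(P**2).sum(1),rcond=None)[0]
    return s[:2],np.sqrt(s[2]+s[:2]@s[:2]),cv2.fitEllipse(k)
E
python3 - <<'E'
from rig import bot
from h import *
C={n:bot.capture(n) for n in("scene","side")}
for z in (.113,.116):
  print(z,top(C["scene"],(271,142),z=z),top(C["side"],(403,240),z=z))
a=top(C["scene"],(271,142))[2][0];b=top(C["side"],(403,240))[2][0]
L=tri(C["scene"],a,C["side"],b);print("lid",L)
print("small",top(C["scene"],(254,188),z=.088),top(C["side"],(404,214),z=.088))
p=onz(C["side"],(405.3,252.6),L[2]);print("pip",p,np.linalg.norm(p[:2]-L[:2]),np.degrees(np.arctan2(*(p-L)[[1,0]])))
print("glue",onz(C["side"],(283,301),.088),onz(C["scene"],(346,127),.088))
print("sharp",onz(C["scene"],(196,196),.046),"eraser",onz(C["scene"],(237,153),.014),onz(C["side"],(483,343),.014))
for n in C: print(n,-cam(C[n])[1].T@cam(C[n])[2])
E
```

```text
0.113 (array([ 0.60747031, -0.14472243]), np.float64(0.029000484953648143), ((270.0267028808594, 141.16180419921875), (17.978910446166992, 29.125070571899414), 84.83429718017578)) (array([ 0.60834483, -0.1425365 ]), np.float64(0.029792726604175843), ((402.86322021484375, 239.60211181640625), (24.86374282836914, 45.96482467651367), 96.03588104248047))
0.116 (array([ 0.60858615, -0.14118667]), np.float64(0.028830967510149515), ((270.0267028808594, 141.16180419921875), (17.978910446166992, 29.125070571899414), 84.83429718017578)) (array([ 0.60551853, -0.14578667]), np.float64(0.02955124955927388), ((402.86322021484375, 239.60211181640625), (24.86374282836914, 45.96482467651367), 96.03588104248047))
lid [ 0.60776039 -0.14379085  0.11317753]
small (array([ 0.68213154, -0.05628667]), np.float64(0.02280911528945952), ((252.6630096435547, 189.7554931640625), (16.92055892944336, 25.093042373657227), 81.26696014404297)) (array([ 0.6820992 , -0.05600941]), np.float64(0.022786617820313205), ((404.732177734375, 211.2284698486328), (14.68265438079834, 30.304000854492188), 95.42019653320312))
pip [ 0.59233358 -0.16840327  0.11317753] 0.029047506605511066 -122.07905430114701
glue [ 0.42638669 -0.14573077  0.088     ] [ 0.43025382 -0.14068391  0.088     ]
sharp [ 0.78017079 -0.13279258  0.046     ] eraser [ 0.65650163 -0.25648018  0.014     ] [ 0.64784755 -0.27021764  0.014     ]
scene [0.79836459 0.46016264 0.6262301 ]
side [ 0.25964428 -0.5435327   0.48313116]
```

Call:
{"method": "play_rows", "body": {"motion": [[[0, -16, -33], [0, 0, 0], 1], [[0, -36, -74], [-6, 0, 0], 1], [[0, -56, -115], [-12, 0, 0], 1], [[0, -76, -156], [-18, 0, 0], 1], [[0, -96, -197], [-24, 0, 0], 1], [[0, -116, -238], [-30, 0, 0], 1], [[0, -136, -279], [-36, 0, 0], 1], [[0, -150, -308], [-42, 0, 0], 1]]}}

```text
time_s: 1.05
position: [0.4787, -0.3018, 0.2226]
tcp_rot: [[0.0, 0.919, -0.393], [0.001, -0.393, -0.919], [-1.0, -0.0, -0.001]]
force: [-0.1, 0.3, -1.0]
opening: 1.001
```

```bash
cat > st.py <<'E'
from rig import bot
import numpy as np
np.set_printoptions(precision=4,suppress=True)
s=bot.read_state();R=s["tcp_rot"];p=s["position"]
print(s["time_s"],"J",s["joint_positions"].round(1),"p",p,"F",s["force"].round(2),"M",s["moment"].round(3),"open",round(s["opening"],4))
print("yaw",np.degrees(np.arctan2(R[1,1],R[0,1])),"x-axis",R[:,0])
t=np.array([.6078,-.1436,p[2]]);print("to lid, tool mm",R.T@(t-p)*1000)
E
python3 st.py
```

```text
1.05 J [-43.6  25.7  90.7   0.   63.7 -20.4] p [ 0.4787 -0.3018  0.2226] F [-0.1   0.26 -1.03] M [-0.092 -0.009 -0.026] open 1.0015
yaw -23.149502131972124 x-axis [ 0.0002  0.0007 -1.    ]
to lid, tool mm [   0.138    56.5639 -196.1948]
```

Call:
{"method": "play_rows", "body": {"motion": [[[0, 11, -37], [-2, 0, 0], 1], [[0, 22, -78], [-4, 0, 0], 1], [[0, 34, -118], [-6, 0, 0], 1], [[0, 45, -157], [-8, 0, 0], 1], [[0, 53, -184], [-10, 0, 0], 1], [[0, 56, -195], [-10, 0, 0], 1], [[0, 56, -195], [-10, 0, 0], 1]]}}

```text
time_s: 1.75
position: [0.6068, -0.1468, 0.2223]
tcp_rot: [[-0.0, 0.973, -0.232], [-0.0, -0.232, -0.973], [-1.0, -0.0, 0.0]]
force: [0.3, 0.0, 0.3]
opening: 1.004
```

```bash
python3 st.py; python3 - <<'E'
from rig import bot
import cv2
for n in ("side","wrist"): cv2.imwrite(f"pics/{n}1.png",bot.capture(n)["img"])
E
```

```text
1.75 J [-23.8  30.2  82.2  -0.   67.6 -10.4] p [ 0.6068 -0.1468  0.2223] F [0.33 0.01 0.26] M [-0.059 -0.089  0.031] open 1.0036
yaw -13.390677155834275 x-axis [-0.0003 -0.0001 -1.    ]
to lid, tool mm [-0.0007  0.2178 -3.3751]
```

View pics/side1.png

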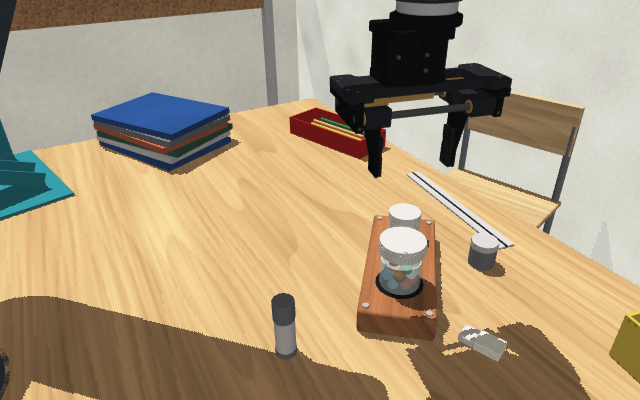

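View pics/wrist1.png

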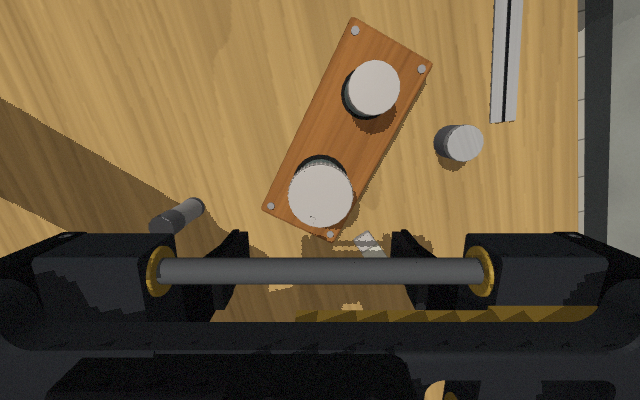

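The wrist view shows the whole lid around (321,194) with the pip near (312,217). The side view shows the open fingers well clear above it. Next I'll refine the lid centre with the wrist camera.

```bash
python3 - <<'E'
from rig import bot
from h import *
c=bot.capture("wrist")
for z in(.113,.115):print(top(c,(321,190),z=z,thr=14))
s=bot.capture("side");print(top(s,(403,240),z=.1135))
a=top(c,(321,190),thr=14)[2][0];b=top(s,(403,240))[2][0]
print("tri",tri(c,a,s,b))
g=cv2.cvtColor(c["img"],6)[150:235,280:365]; cv2.imwrite("pics/wz.png",cv2.resize(g,None,fx=6,fy=6,interpolation=0))
E
```

```text
(array([ 0.60744703, -0.14443659]), np.float64(0.030974968143622685), ((320.1285400390625, 194.73268127441406), (61.380733489990234, 63.2557258605957), 93.6037826538086))
(array([ 0.60756114, -0.14395374]), np.float64(0.030747372189032517), ((320.1285400390625, 194.73268127441406), (61.380733489990234, 63.2557258605957), 93.6037826538086))
(array([ 0.60798097, -0.14308751]), np.float64(0.029882008891305798), ((402.9313659667969, 239.5870361328125), (25.035205841064453, 46.01232147216797), 95.99404907226562))
tri [ 0.60773614 -0.14360214  0.11305531]
```

View pics/wz.png

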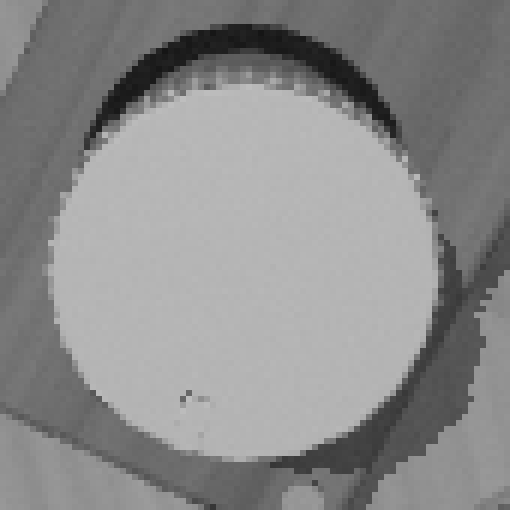

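Call:
{"method": "play_rows", "body": {"motion": [[[20, 0, -3], [0, 0, 0], 1], [[50, 0, -3], [0, 0, 0], 1], [[75, 0, -3], [0, 0, 0], 1], [[80, 0, -3], [0, 0, 0], 1], [[80, 0, -3], [0, 0, 0], 1]]}}

```text
time_s: 2.45
position: [0.6062, -0.1458, 0.1419]
tcp_rot: [[-0.002, 0.972, -0.235], [0.001, -0.235, -0.972], [-1.0, -0.002, -0.0]]
force: [0.1, 0.2, -0.4]
opening: 1.006
```

```bash
python3 st.py
```

```text
2.45 J [-23.8  35.7  86.4  -0.   58.1 -10.2] p [ 0.6062 -0.1458  0.1419] F [ 0.12  0.24 -0.36] M [ 0.004 -0.105  0.012] open 1.0057
yaw -13.585185960497734 x-axis [-0.002   0.0007 -1.    ]
to lid, tool mm [-0.0016  1.0682 -2.5114]
```

Call:
{"method": "play_rows", "body": {"motion": [[[0, 0.5, -1.5], [0, 0, 0], 1], [[0, 0.5, -1.5], [0, 0, 0], 1], [[0, 0.5, -1.5], [0, 0, 0], 1], [[0, 0.5, -1.5], [0, 0, 0], 1]]}}

```text
time_s: 2.85
position: [0.6084, -0.1437, 0.1435]
tcp_rot: [[0.001, 0.972, -0.233], [-0.001, -0.233, -0.972], [-1.0, 0.002, 0.0]]
force: [0.4, 0.4, -0.7]
opening: 0.997
```

```bash
python3 st.py; python3 - <<'E'
from rig import bot
import cv2
for i in range(3):
    c=bot.capture("wrist");s=bot.read_state();print(s["position"],s["force"],s["moment"])
cv2.imwrite("pics/wrist2.png",c["img"])
E
```

```text
2.85 J [-23.5  35.6  86.3  -0.   58.1 -10. ] p [ 0.6084 -0.1437  0.1435] F [ 0.36  0.4  -0.66] M [-0.046 -0.088  0.028] open 0.9972
yaw -13.478267398416206 x-axis [ 0.0015 -0.0007 -1.    ]
to lid, tool mm [-0.0009 -0.5735  0.0424]
[ 0.6082596  -0.14365154  0.14323661] [-0.30770995 -0.26452547  0.00378557] [-0.05073088 -0.07218321  0.01940264]
[ 0.60815938 -0.14357579  0.14306418] [ 0.12890914 -0.37084103 -0.32935642] [ 0.00884405 -0.02902583 -0.01050325]
[ 0.60808094 -0.14360059  0.14288083] [-0.3669959   0.1376834  -0.06216818] [ 0.01036112 -0.0712986  -0.00311407]
```

View pics/wrist2.png

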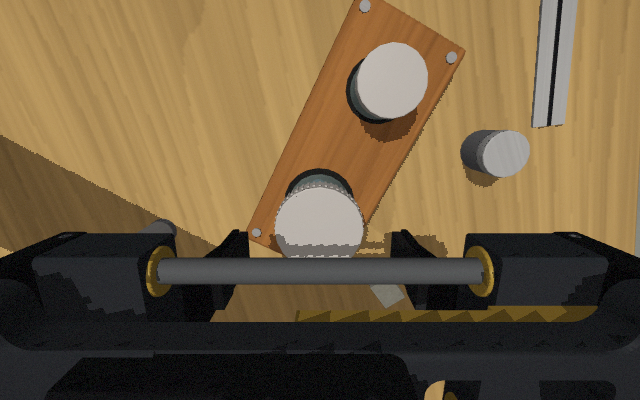

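The wrist view shows the lid at about column 319, centred between the fingertips (247 and 393). I'll descend now.

Call:
{"method": "play_rows", "body": {"motion": [[[15, 0, 0], [0, 0, 0], 1], [[30, 0, 0], [0, 0, 0], 1], [[43, 0, 0], [0, 0, 0], 1], [[52, 0, 0], [0, 0, 0], 1], [[57, 0, 0], [0, 0, 0], 1], [[57, 0, 0], [0, 0, 0], 1], [[57, 0, 0], [0, 0, 0], 1]]}}

```text
time_s: 3.7
position: [0.6083, -0.1437, 0.0858]
tcp_rot: [[0.001, 0.972, -0.233], [-0.0, -0.233, -0.972], [-1.0, 0.001, 0.0]]
force: [-0.3, -0.6, -0.1]
opening: 1.005
```

```bash
python3 st.py; python3 - <<'E'
from rig import bot
import cv2
c=bot.capture("side");cv2.imwrite("pics/side3.png",cv2.resize(c["img"][150:310,300:500],None,fx=3,fy=3,interpolation=0))
c=bot.capture("scene");cv2.imwrite("pics/scene3.png",cv2.resize(c["img"][40:220,180:380],None,fx=3,fy=3,interpolation=0))
E
```

```text
3.7 J [-23.5  40.1  88.3   0.   51.6 -10. ] p [ 0.6083 -0.1437  0.0858] F [-0.29 -0.61 -0.09] M [-0.053 -0.079 -0.03 ] open 1.005
yaw -13.489176260582035 x-axis [ 0.0006 -0.0003 -1.    ]
to lid, tool mm [-0.0003 -0.5224 -0.0265]
```

View pics/side3.png

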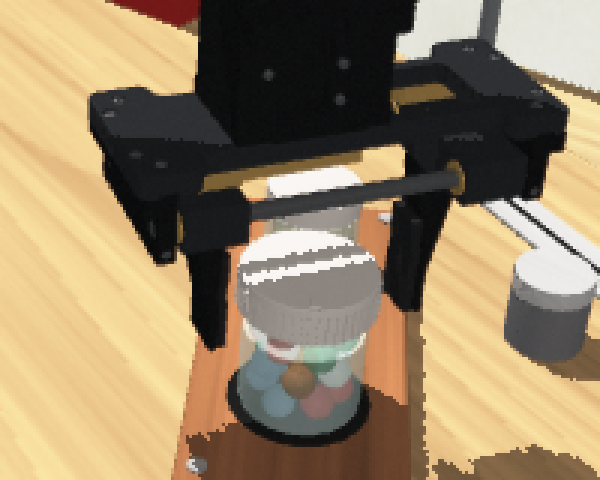

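View pics/scene3.png

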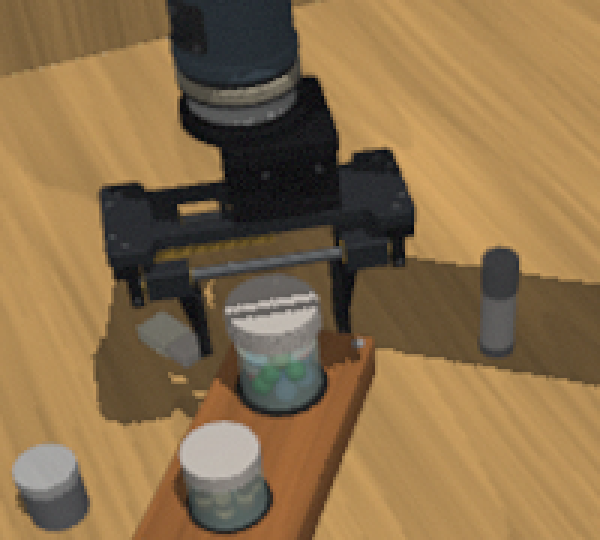

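Fingers straddle the lid, pip visible in the side view. I'll close them.

Call:
{"method": "play_rows", "body": {"motion": [[[0, 0, 0], [0, 0, 0], 0.8], [[0, 0, 0], [0, 0, 0], 0.7], [[0, 0, 0], [0, 0, 0], 0.6], [[0, 0, 0], [0, 0, 0], 0.6], [[0, 0, 0], [0, 0, 0], 0.6], [[0, 0, 0], [0, 0, 0], 0.6]]}}

```text
time_s: 4.4
position: [0.608, -0.1436, 0.0857]
tcp_rot: [[0.0, 0.972, -0.233], [-0.0, -0.233, -0.972], [-1.0, 0.0, 0.0]]
force: [-0.4, 0.0, 1.6]
opening: 0.723
```

```bash
python3 st.py
```

```text
4.4 J [-23.5  40.1  88.3   0.   51.6 -10. ] p [ 0.608  -0.1436  0.0857] F [-0.42  0.01  1.59] M [ 0.026 -0.053  0.032] open 0.7233
yaw -13.489072614238317 x-axis [ 0.0002 -0.0001 -1.    ]
to lid, tool mm [-0.     -0.2103  0.017 ]
```

Call:
{"method": "play_rows", "body": {"motion": [[[0.5, 0, 0], [0, 0, 0], 0.6], [[0.5, 0, 0], [-3, 0, 0], 0.6], [[0.5, 0, 0], [-6, 0, 0], 0.6], [[0.5, 0, 0], [-6, 0, 0], 0.6]]}}

```text
time_s: 4.8
position: [0.6086, -0.1438, 0.0858]
tcp_rot: [[0.002, 0.991, -0.13], [-0.001, -0.13, -0.991], [-1.0, 0.002, 0.0]]
force: [-0.3, 1.0, 5.4]
opening: 0.722
```

```bash
python3 st.py
```

```text
4.8 J [-23.5  40.1  88.3   0.   51.5 -16. ] p [ 0.6086 -0.1438  0.0858] F [-0.28  1.05  5.4 ] M [ 0.009 -0.038  0.076] open 0.7224
yaw -7.482051133548701 x-axis [ 0.0015 -0.0006 -1.    ]
to lid, tool mm [-0.0013 -0.7846 -0.0689]
```

Call:
{"method": "play_rows", "body": {"motion": [[[0, 0, 0], [-4, 0, 0], 0.6], [[-0.1, 0, 0], [-8, 0, 0], 0.6], [[-0.2, 0, 0], [-12, 0, 0], 0.6], [[-0.3, 0, 0], [-15, 0, 0], 0.6], [[-0.3, 0, 0], [-15, 0, 0], 0.6]]}}

```text
time_s: 5.3
position: [0.6084, -0.1436, 0.0863]
tcp_rot: [[0.001, 0.991, 0.131], [-0.0, 0.131, -0.991], [-1.0, 0.001, 0.0]]
force: [-0.6, 0.8, 6.2]
opening: 0.718
```

```bash
python3 st.py
```

```text
5.3 J [-23.5  40.1  88.3   0.   51.6 -31. ] p [ 0.6084 -0.1436  0.0863] F [-0.61  0.85  6.19] M [0.081 0.093 0.042] open 0.7183
yaw 7.501058914173062 x-axis [ 0.0011 -0.0003 -1.    ]
to lid, tool mm [-0.0006 -0.5427 -0.0934]
```

Call:
{"method": "play_rows", "body": {"motion": [[[0, 0, 0], [-4, 0, 0], 0.6], [[-0.1, 0, 0], [-8, 0, 0], 0.6], [[-0.2, 0, 0], [-12, 0, 0], 0.6], [[-0.3, 0, 0], [-15, 0, 0], 0.6], [[-0.3, 0, 0], [-15, 0, 0], 0.6]]}}

```text
time_s: 5.8
position: [0.6081, -0.1435, 0.0867]
tcp_rot: [[0.001, 0.924, 0.383], [-0.0, 0.383, -0.924], [-1.0, 0.001, 0.0]]
force: [-2.0, 0.9, 6.7]
opening: 0.721
```

```bash
python3 st.py;  python3 - <<'E'
from rig import bot
import cv2
c=bot.capture("side");cv2.imwrite("pics/side4.png",cv2.resize(c["img"][150:310,300:500],None,fx=3,fy=3,interpolation=0))
E
```

```text
5.8 J [-23.5  40.   88.3   0.   51.7 -46. ] p [ 0.6081 -0.1435  0.0867] F [-1.98  0.91  6.7 ] M [0.169 0.163 0.097] open 0.721
yaw 22.49936899279208 x-axis [ 0.0006 -0.0001 -1.    ]
to lid, tool mm [-0.0002 -0.3418 -0.0212]
```

View pics/side4.png

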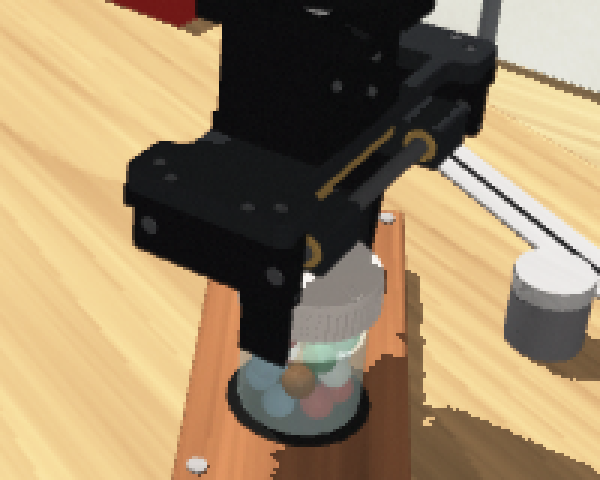

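Call:
{"method": "play_rows", "body": {"motion": [[[0, 0, 0], [-4, 0, 0], 0.6], [[-0.2, 0, 0], [-8, 0, 0], 0.6], [[-0.3, 0, 0], [-12, 0, 0], 0.6], [[-0.3, 0, 0], [-12, 0, 0], 0.6]]}}

```text
time_s: 6.25
position: [0.6079, -0.1435, 0.087]
tcp_rot: [[0.0, 0.824, 0.567], [-0.0, 0.567, -0.824], [-1.0, 0.0, 0.0]]
force: [-1.8, 2.0, 8.1]
opening: 0.721
```

```bash
python3 st.py
```

```text
6.25 J [-23.5  40.   88.3  -0.   51.7 -58. ] p [ 0.6079 -0.1435  0.087 ] F [-1.81  1.99  8.1 ] M [0.227 0.236 0.107] open 0.7207
yaw 34.52366560738223 x-axis [ 0.0001 -0.     -1.    ]
to lid, tool mm [-0.     -0.1394  0.0484]
```

Call:
{"method": "play_rows", "body": {"motion": [[[-0.1, 0, 0], [-4, 0, 0], 0.6], [[-0.2, 0, 0], [-8, 0, 0], 0.6], [[-0.4, 0, 0], [-12, 0, 0], 0.6], [[-0.4, 0, 0], [-12, 0, 0], 0.6]]}}

```text
time_s: 6.65
position: [0.6077, -0.1435, 0.0874]
tcp_rot: [[-0.0, 0.688, 0.726], [-0.0, 0.726, -0.688], [-1.0, -0.0, -0.0]]
force: [-2.7, 1.5, 7.8]
opening: 0.718
```

```bash
python3 st.py
```

```text
6.65 J [-23.5  40.   88.3  -0.   51.8 -70. ] p [ 0.6077 -0.1435  0.0874] F [-2.66  1.54  7.81] M [0.196 0.214 0.097] open 0.7182
yaw 46.5292213528447 x-axis [-0.0003 -0.0001 -1.    ]
to lid, tool mm [-0.     -0.0017  0.1435]
```

Call:
{"method": "play_rows", "body": {"motion": [[[-0.1, 0, 0], [-4, 0, 0], 0.6], [[-0.2, 0, 0], [-8, 0, 0], 0.6], [[-0.4, 0, 0], [-12, 0, 0], 0.6], [[-0.4, 0, 0], [-12, 0, 0], 0.6]]}}

```text
time_s: 7.05
position: [0.6076, -0.1436, 0.0876]
tcp_rot: [[-0.001, 0.522, 0.853], [-0.0, 0.853, -0.522], [-1.0, -0.0, -0.001]]
force: [-1.9, 1.0, 8.1]
opening: 0.724
```

```bash
python3 st.py
```

```text
7.05 J [-23.5  39.9  88.3  -0.   51.8 -82. ] p [ 0.6076 -0.1436  0.0876] F [-1.91  0.99  8.1 ] M [0.165 0.268 0.095] open 0.7244
yaw 58.53166357211628 x-axis [-0.0007 -0.0001 -1.    ]
to lid, tool mm [-0.0002  0.0992  0.2312]
```

Call:
{"method": "play_rows", "body": {"motion": [[[-0.1, 0, 0], [-4, 0, 0], 0.6], [[-0.2, 0, 0], [-8, 0, 0], 0.6], [[-0.4, 0, 0], [-12, 0, 0], 0.6], [[-0.4, 0, 0], [-12, 0, 0], 0.6]]}}

```text
time_s: 7.45
position: [0.6072, -0.1435, 0.0871]
tcp_rot: [[-0.002, 0.334, 0.942], [0.0, 0.942, -0.334], [-1.0, -0.0, -0.002]]
force: [-1.9, -0.5, 2.8]
opening: 0.72
```

```bash
python3 st.py; python3 - <<'E'
from rig import bot
import cv2,numpy as np
a=bot.capture("side")["img"][190:300,340:460];b=bot.capture("scene")["img"][110:220,220:340];
cv2.imwrite("pics/z5.png",cv2.resize(np.hstack([a,b]),None,fx=3.3,fy=3.3,interpolation=0))
E
```

```text
7.45 J [-23.5  40.   88.3  -0.   51.8 -94. ] p [ 0.6072 -0.1435  0.0871] F [-1.94 -0.53  2.76] M [ 0.151  0.201 -0.002] open 0.7197
yaw 70.4676374606701 x-axis [-0.0015  0.0002 -1.    ]
to lid, tool mm [-0.0009  0.0832  0.5872]
```

View pics/z5.png

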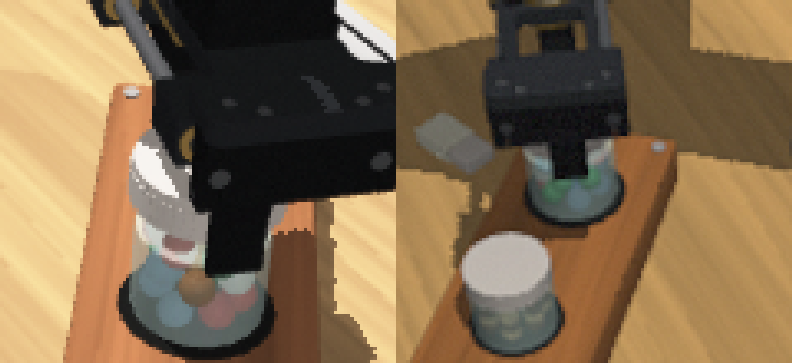

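Upward force has fallen from 8 to 2.8 N, the torque has gone to zero and z has sunk, so this is the thread start drop. I'll stop turning and press straight down.

Call:
{"method": "play_rows", "body": {"motion": [[[0.5, 0, 0], [0, 0, 0], 0.6], [[1, 0, 0], [0, 0, 0], 0.6], [[1.5, 0, 0], [0, 0, 0], 0.6], [[2, 0, 0], [0, 0, 0], 0.6], [[2, 0, 0], [0, 0, 0], 0.6]]}}

```text
time_s: 8.05
position: [0.6072, -0.1437, 0.0843]
tcp_rot: [[-0.002, 0.334, 0.943], [0.0, 0.943, -0.334], [-1.0, -0.0, -0.002]]
force: [-3.2, -1.1, -1.2]
opening: 0.721
```

```bash
python3 st.py
```

```text
8.05 J [-23.5  40.2  88.4  -0.   51.5 -94. ] p [ 0.6072 -0.1437  0.0843] F [-3.19 -1.1  -1.15] M [-0.232  0.317  0.018] open 0.7213
yaw 70.48519532970225 x-axis [-0.0016  0.0001 -1.    ]
to lid, tool mm [-0.0009  0.3303  0.5035]
```

Call:
{"method": "play_rows", "body": {"motion": [[[0.5, 0, 0], [0, 0, 0], 0.6], [[1, 0, 0], [0, 0, 0], 0.6], [[1.5, 0, 0], [0, 0, 0], 0.6], [[2, 0, 0], [0, 0, 0], 0.6], [[2, 0, 0], [0, 0, 0], 0.6]]}}

```text
time_s: 8.55
position: [0.6073, -0.1435, 0.0831]
tcp_rot: [[-0.001, 0.334, 0.943], [0.0, 0.943, -0.334], [-1.0, -0.0, -0.001]]
force: [-5.7, -2.6, 1.4]
opening: 0.718
```

```bash
python3 st.py
```

```text
8.55 J [-23.5  40.3  88.4  -0.   51.4 -94. ] p [ 0.6073 -0.1435  0.0831] F [-5.75 -2.62  1.45] M [-0.229  0.728  0.05 ] open 0.7184
yaw 70.51372811535778 x-axis [-0.0015  0.0003 -1.    ]
to lid, tool mm [-0.0008  0.0963  0.5377]
```

Call:
{"method": "play_rows", "body": {"motion": [[[0.5, 0, 0], [0, 0, 0], 0.6], [[1, 0, 0], [0, 0, 0], 0.6], [[1, 0, 0], [0, 0, 0], 0.6]]}}

```text
time_s: 8.85
position: [0.6073, -0.1435, 0.0827]
tcp_rot: [[-0.001, 0.334, 0.943], [0.0, 0.943, -0.334], [-1.0, -0.0, -0.001]]
force: [-5.9, -1.0, 4.9]
opening: 0.72
```

```bash
python3 st.py; python3 - <<'E'
from rig import bot
import cv2,numpy as np
a=bot.capture("side")["img"][190:300,340:460];b=bot.capture("scene")["img"][110:220,220:340];
cv2.imwrite("pics/z6.png",cv2.resize(np.hstack([a,b]),None,fx=3.3,fy=3.3,interpolation=0))
E
```

```text
8.85 J [-23.5  40.3  88.4  -0.   51.3 -94. ] p [ 0.6073 -0.1435  0.0827] F [-5.88 -1.    4.89] M [-0.162  0.827 -0.042] open 0.7196
yaw 70.5133827790041 x-axis [-0.0013  0.0001 -1.    ]
to lid, tool mm [-0.0007  0.0841  0.5351]
```

View pics/z6.png

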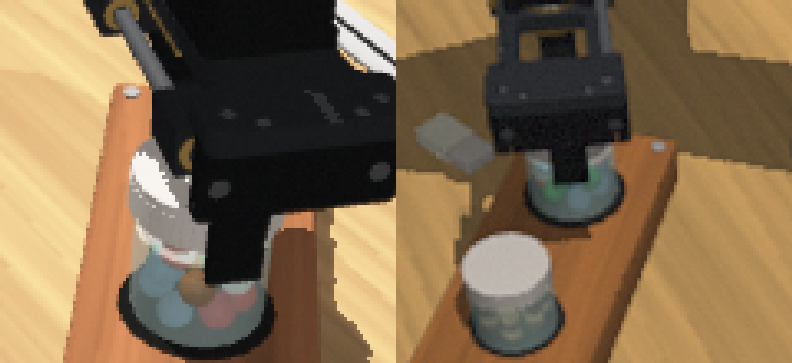

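Call:
{"method": "play_rows", "body": {"motion": [[[0, 0, 0], [0, 0, 0], 0.75], [[0, 0, 0], [0, 0, 0], 0.8], [[0, 0, 0], [0, 0, 0], 0.85], [[0, 0, 0], [0, 0, 0], 0.9], [[0, 0, 0], [0, 0, 0], 0.9]]}}

```text
time_s: 9.45
position: [0.6084, -0.1435, 0.0821]
tcp_rot: [[0.001, 0.334, 0.943], [-0.0, 0.943, -0.334], [-1.0, 0.0, 0.001]]
force: [0.3, 0.3, 0.3]
opening: 0.887
```

```bash
python3 st.py; python3 - <<'E'
from rig import bot
import cv2,numpy as np
a=bot.capture("side")["img"][190:300,340:460];b=bot.capture("scene")["img"][110:220,220:340];
cv2.imwrite("pics/z7.png",cv2.resize(np.hstack([a,b]),None,fx=3.3,fy=3.3,interpolation=0))
E
```

```text
9.45 J [-23.5  40.4  88.4   0.   51.2 -94. ] p [ 0.6084 -0.1435  0.0821] F [0.3  0.32 0.27] M [ 0.055 -0.129 -0.037] open 0.8867
yaw 70.5140020203755 x-axis [ 0.0008 -0.     -1.    ]
to lid, tool mm [-0.0004 -0.2641 -0.4992]
```

View pics/z7.png

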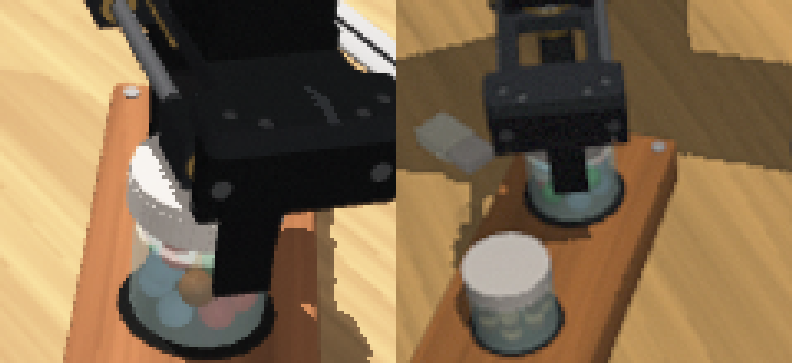

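Letting go moved the tool 1.1 mm in x, so the jar axis is probably near x=0.6073. I'll back off upward and check the drop by eye.

Call:
{"method": "play_rows", "body": {"motion": [[[0, 0, 0], [0, 0, 0], 1], [[0, 0, 0], [0, 0, 0], 1], [[-10, -0.3, -1], [0, 0, 0], 1], [[-40, -0.3, -1], [0, 0, 0], 1], [[-80, -0.3, -1], [0, 0, 0], 1], [[-115, -0.3, -1], [0, 0, 0], 1], [[-130, -0.3, -1], [0, 0, 0], 1], [[-130, -0.3, -1], [0, 0, 0], 1]]}}

```text
time_s: 10.35
position: [0.6088, -0.1443, 0.2162]
tcp_rot: [[0.007, 0.334, 0.943], [-0.003, 0.943, -0.334], [-1.0, -0.001, 0.008]]
force: [0.5, 0.7, -1.0]
opening: 1.003
```

```bash
python3 st.py; cat > look.py <<'E'
from rig import bot
from h import *
import sys
t=sys.argv[1]
c={n:bot.capture(n) for n in("scene","side","wrist")}
for n in c: cv2.imwrite(f"pics/{n}_{t}.png",c[n]["img"])
E
python3 look.py 8; python3 - <<'E'
import cv2,numpy as np
a=cv2.imread("pics/side_8.png")[190:300,340:460];b=cv2.imread("pics/scene_8.png")[90:200,220:340]
w=cv2.imread("pics/wrist_8.png")[100:280,200:440]
o=np.vstack([cv2.resize(np.hstack([a,b]),(720,330),interpolation=0)]);cv2.imwrite("pics/z8.png",o);cv2.imwrite("pics/w8.png",cv2.resize(w,None,fx=3,fy=3,interpolation=0))
E
```

```text
10.35 J [-23.6  30.5  82.7   0.   66.3 -94.1] p [ 0.6088 -0.1443  0.2162] F [ 0.47  0.73 -0.96] M [ 0.1   -0.047  0.007] open 1.0031
yaw 70.51695468945057 x-axis [ 0.0071 -0.0031 -1.    ]
to lid, tool mm [-0.009   0.3572 -1.1395]
```

View pics/z8.png

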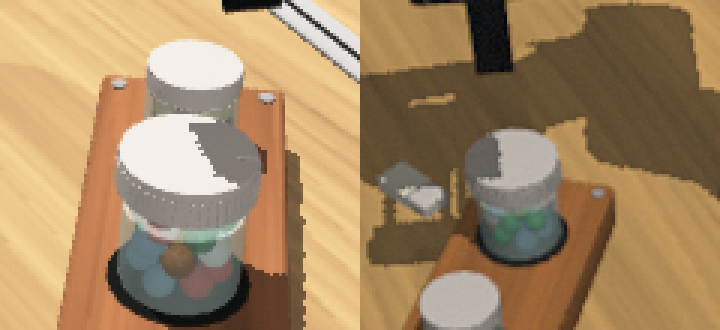

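View pics/w8.png

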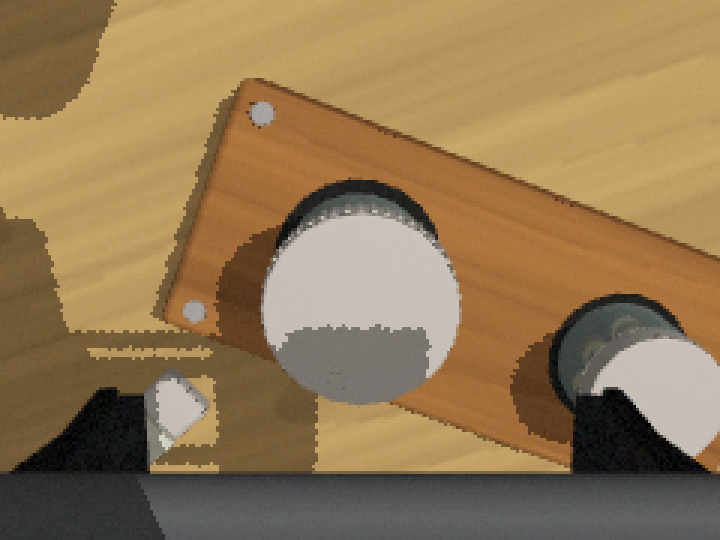

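The side view shows the lid still level on the jar. In the wrist view the pip is near (312,228) full-image, turned along with the gripper. Next I'll measure how far the lid sank using silhouettes.

```bash
python3 - <<'E'
from rig import bot
from h import *
W=bot.capture("wrist");S=bot.capture("side");Sc=bot.capture("scene")
def mask(img,seed,r):
    hsv=cv2.cvtColor(img,40); m=((hsv[...,1]<28)&(hsv[...,2]>85)).astype(np.uint8)
    return m
for n,x,box in(("side",404,(195,275)),("scene",271,(120,165))):
    for t in("0","_8"):
        im=cv2.imread(f"pics/{n}{t}.png"); 
        print(n,t,[tuple(im[y,x-6]) [0:3:2] for y in range(box[0]+20 if n=="side" else box[0],(box[0]+40) if n=="side" else box[0]+18)])
i0=cv2.imread("pics/side0.png");i8=cv2.imread("pics/side_8.png")
# register the lid's left skirt/top patch by phase correlation on template
for n,r,(bx) in(("side",None,(375,222,30,50)),("scene",None,(258,128,26,30))):
    a=cv2.imread(f"pics/{n}0.png");b=cv2.imread(f"pics/{n}_8.png");x,y,w,h=bx
    f=6;A=cv2.resize(cv2.cvtColor(a,6),None,fx=f,fy=f,interpolation=2);B=cv2.resize(cv2.cvtColor(b,6),None,fx=f,fy=f,interpolation=2)
    T=A[y*f:(y+h)*f,x*f:(x+w)*f];Q=B[(y-8)*f:(y+h+8)*f,(x-5)*f:(x+w+5)*f]
    _,v,_,l=cv2.minMaxLoc(cv2.matchTemplate(Q,T,cv2.TM_CCOEFF_NORMED));print(n,"shift px",l[0]/f-5,l[1]/f-8,v)
c=np.array([.6075,-.1437,.113]);
for C in(S,Sc):print(proj(C,[c,c-[0,0,.0031]]))
P=onz(W,(200+335/3,100+385/3),.110);print("pip",P,np.degrees(np.arctan2(P[1]+.1437,P[0]-.6074)),np.hypot(P[1]+.1437,P[0]-.6074))
E
```

```text
side 0 [(np.uint8(213), np.uint8(228)), (np.uint8(213), np.uint8(228)), (np.uint8(212), np.uint8(228)), (np.uint8(198), np.uint8(216)), (np.uint8(108), np.uint8(118)), (np.uint8(107), np.uint8(118)), (np.uint8(107), np.uint8(118)), (np.uint8(109), np.uint8(118)), (np.uint8(108), np.uint8(118)), (np.uint8(109), np.uint8(120)), (np.uint8(122), np.uint8(132)), (np.uint8(142), np.uint8(155)), (np.uint8(214), np.uint8(228)), (np.uint8(213), np.uint8(228)), (np.uint8(213), np.uint8(228)), (np.uint8(213), np.uint8(228)), (np.uint8(213), np.uint8(229)), (np.uint8(213), np.uint8(228)), (np.uint8(214), np.uint8(229)), (np.uint8(214), np.uint8(228))]
side _8 [(np.uint8(235), np.uint8(243)), (np.uint8(234), np.uint8(243)), (np.uint8(234), np.uint8(243)), (np.uint8(224), np.uint8(235)), (np.uint8(126), np.uint8(138)), (np.uint8(126), np.uint8(139)), (np.uint8(126), np.uint8(139)), (np.uint8(127), np.uint8(139)), (np.uint8(127), np.uint8(139)), (np.uint8(128), np.uint8(140)), (np.uint8(141), np.uint8(153)), (np.uint8(124), np.uint8(136)), (np.uint8(112), np.uint8(121)), (np.uint8(235), np.uint8(24
[... 940 characters left out ...]
46), np.uint8(89)), (np.uint8(45), np.uint8(87)), (np.uint8(43), np.uint8(88)), (np.uint8(46), np.uint8(86)), (np.uint8(48), np.uint8(88)), (np.uint8(46), np.uint8(90)), (np.uint8(46), np.uint8(91)), (np.uint8(45), np.uint8(93)), (np.uint8(87), np.uint8(121)), (np.uint8(157), np.uint8(174)), (np.uint8(167), np.uint8(179)), (np.uint8(121), np.uint8(131)), (np.uint8(88), np.uint8(93))]
side shift px -0.33333333333333304 1.0 0.9581043720245361
scene shift px 5.0 2.333333333333334 0.6006726026535034
[[402.76574322 239.70866447]
 [402.58803128 241.5819533 ]]
[[270.2436317  141.2339182 ]
 [270.40299135 142.418716  ]]
pip [ 0.62847026 -0.15916296  0.11      ] -36.274056730074115 0.02613540147328078
```

```bash
python3 - <<'E'
import cv2,numpy as np
def col(im,x,y0,y1,thr):
    # subpixel bright-fraction count: sum of clipped brightness in window
    g=cv2.cvtColor(im,6)[y0:y1,x].astype(float); return g
a=cv2.imread("pics/side0.png");b=cv2.imread("pics/side_8.png")
f=lambda im,bx,hi:((cv2.cvtColor(im,6)>hi)).astype(int)
A=cv2.cvtColor(a,6);B=cv2.cvtColor(b,6)
top0=[];top8=[]
for x in range(385,403):
    def edge(G):
        hi=np.median(G[236:244,x]);lo=np.median(G[222:226,x]) ;th=.85*hi
        y=240
        while G[y,x]>th:y-=1
        y2=240
        while G[y2,x]>th:y2+=1
        return y,y2
    top0.append(edge(A));top8.append(edge(B))
top0=np.array(top0);top8=np.array(top8);d=top8-top0
print(d.T,d.mean(0))
g=lambda y0,y1,x0,x1:print(np.hstack([A[y0:y1,x0:x1:4],0*A[y0:y1,:1],B[y0:y1,x0:x1:4]]))
g(250,276,388,412)
E
```

```text
[[0 1 1 1 0 1 1 1 2 2 1 1 1 1 1 1 1 1]
 [1 2 1 2 1 1 1 2 1 1 2 1 1 1 1 2 2 2]] [1.         1.38888889]
[[108 221 221 222 222 222   0 234 240 240 240 240 239]
 [109 158 222 222 219 222   0 148 239 240 240 240 240]
 [137 111 203 219 151 221   0 128 233 239 240 240 240]
 [108 112 116 149 197 193   0 130 134 229 239 240 239]
 [109 111 115 117 121 120   0 161 132 140 224 238 237]
 [107 111 113 121 119 120   0 130 130 135 138 143 141]
 [107 112 116 168 119 120   0 129 131 136 137 140 140]
 [108 113 116 118 118 118   0 131 130 138 135 138 140]
 [109 113 114 117 118 119   0 130 130 137 139 168 140]
 [109 112 116 112 118 117   0 129 133 137 138 140 140]
 [111 113 115 117 119 110   0 129 133 137 139 142 139]
 [139 113 116 113 118 110   0 129 133 137 140 139 138]
 [168 112 116 118 118 110   0 134 133 137 138 140 139]
 [166  91 112 117 118 112   0 191 133 137 138 140 138]
 [165  85 105 114 119 113   0 192 119 137 138 139 139]
 [164  91  92 132 136 142   0 190 109 132 133 139 138]
 [156 146 135 143 156 156   0 181 170 156 154 149 149]
 [105 166 170 152 153 155   0 124 191 196 177 177 179]
 [100 169 170 151 149 151   0 117 195 196 176 174 176]
 [ 98  99 163 148 145 147   0 116 118 190 173 169 169]
 [ 99  88  95 121 127 115   0 117 103 113 143 149 136]
 [ 99  93  72  80  76  81   0 117 111  86  95  90  98]
 [ 99  98  79  89  72  79   0 116 115  93 104  84  94]
 [ 98  96  92  88  71  79   0 115 116 109 104  85  94]
 [ 94  97  93  86  73 100   0 113 115 109 101  88 119]
 [ 94  94  90  90  77 125   0 111 110 107 106  91 146]]
```

The pip is now at −36° in world, 84–86° from its start, and the lid has sunk about 2 mm from its starting height (about 3 mm by the tool). I'll descend and regrip on the corrected axis.

Call:
{"method": "play_rows", "body": {"motion": [[[40, 0, 0], [0, 0, 0], 1], [[80, 0, 0], [0, 0, 0], 1], [[110, 0, 0], [0, 0, 0], 1], [[125, 0, 0], [0, 0, 0], 1], [[130, 0, 0], [0, 0, 0], 1], [[130, 0, 0], [0, 0, 0], 1], [[130, 0, 0], [0, 0, 0], 0.8], [[130, 0, 0], [0, 0, 0], 0.6]]}}

```text
time_s: 11.45
position: [0.6081, -0.144, 0.0839]
tcp_rot: [[0.003, 0.334, 0.943], [-0.001, 0.943, -0.334], [-1.0, -0.0, 0.003]]
force: [0.6, -0.5, 0.3]
opening: 0.895
```

Call:
{"method": "play_rows", "body": {"motion": [[[0, 0, 0], [0, 0, 0], 0.6], [[0, 0, 0], [0, 0, 0], 0.6], [[0, 0, 0], [0, 0, 0], 0.6]]}}

```text
time_s: 11.75
position: [0.6074, -0.1437, 0.0831]
tcp_rot: [[0.001, 0.334, 0.943], [-0.001, 0.943, -0.334], [-1.0, -0.0, 0.002]]
force: [-0.2, -1.3, 4.2]
opening: 0.715
```

```bash
python3 st.py
```

```text
11.75 J [-23.6  40.3  88.5   0.   51.1 -94.1] p [ 0.6074 -0.1437  0.0831] F [-0.19 -1.31  4.23] M [ 0.152 -0.057 -0.064] open 0.7154
yaw 70.51113532075301 x-axis [ 0.0014 -0.0006 -1.    ]
to lid, tool mm [0.0005 0.254  0.3512]
```

Call:
{"method": "play_rows", "body": {"motion": [[[0.3, 0, 0], [0, 0, 0], 0.6], [[0.6, 0, 0], [0, 0, 0], 0.6], [[0.6, 0, 0], [0, 0, 0], 0.6], [[0.6, 0, 0], [0, 0, 0], 0.6]]}}

```text
time_s: 12.15
position: [0.6074, -0.1438, 0.083]
tcp_rot: [[0.001, 0.334, 0.943], [-0.001, 0.943, -0.334], [-1.0, -0.0, 0.002]]
force: [-1.1, 0.0, 8.3]
opening: 0.722
```

```bash
python3 st.py
```

```text
12.15 J [-23.6  40.3  88.5  -0.   51.1 -94.1] p [ 0.6074 -0.1438  0.083 ] F [-1.12  0.01  8.3 ] M [ 0.215  0.082 -0.023] open 0.7225
yaw 70.51297490293494 x-axis [ 0.0014 -0.0007 -1.    ]
to lid, tool mm [0.0005 0.2772 0.3318]
```

Firm seat on the next ridge. Now clockwise, following the pitch.

Call:
{"method": "play_rows", "body": {"motion": [[[0.1, 0, 0], [4, 0, 0], 0.6], [[0.2, 0, 0], [8, 0, 0], 0.6], [[0.35, 0, 0], [12, 0, 0], 0.6], [[0.5, 0, 0], [16, 0, 0], 0.6], [[0.6, 0, 0], [20, 0, 0], 0.6], [[0.6, 0, 0], [20, 0, 0], 0.6]]}}

```text
time_s: 12.75
position: [0.6079, -0.1443, 0.0824]
tcp_rot: [[0.002, 0.637, 0.771], [-0.002, 0.771, -0.637], [-1.0, 0.0, 0.003]]
force: [-0.1, -0.4, 5.9]
opening: 0.722
```

```bash
python3 st.py
```

```text
12.75 J [-23.6  40.3  88.5  -0.   51.  -74. ] p [ 0.6079 -0.1443  0.0824] F [-0.13 -0.38  5.88] M [-0.076  0.015 -0.112] open 0.7221
yaw 50.438382991451164 x-axis [ 0.0025 -0.0015 -1.    ]
to lid, tool mm [-0.0012  0.4784 -0.4757]
```

Call:
{"method": "play_rows", "body": {"motion": [[[0.15, 0, 0], [4, 0, 0], 0.6], [[0.3, 0, 0], [8, 0, 0], 0.6], [[0.45, 0, 0], [12, 0, 0], 0.6], [[0.6, 0, 0], [16, 0, 0], 0.6], [[0.75, 0, 0], [20, 0, 0], 0.6], [[0.75, 0, 0], [20, 0, 0], 0.6]]}}

```text
time_s: 13.35
position: [0.608, -0.1443, 0.0818]
tcp_rot: [[0.003, 0.862, 0.507], [-0.002, 0.507, -0.862], [-1.0, 0.002, 0.003]]
force: [-0.6, -0.8, 6.9]
opening: 0.72
```

```bash
python3 st.py
```

```text
13.35 J [-23.6  40.4  88.5  -0.   50.9 -54. ] p [ 0.608  -0.1443  0.0818] F [-0.57 -0.8   6.93] M [-0.077  0.051 -0.109] open 0.7201
yaw 30.439895805143404 x-axis [ 0.0028 -0.0017 -1.    ]
to lid, tool mm [-0.0018  0.2005 -0.7393]
```

Call:
{"method": "play_rows", "body": {"motion": [[[0.15, 0, 0], [4, 0, 0], 0.6], [[0.3, 0, 0], [8, 0, 0], 0.6], [[0.45, 0, 0], [12, 0, 0], 0.6], [[0.6, 0, 0], [16, 0, 0], 0.6], [[0.7, 0, 0], [20, 0, 0], 0.6], [[0.7, 0, 0], [20, 0, 0], 0.6]]}}

```text
time_s: 13.95
position: [0.6081, -0.1444, 0.0812]
tcp_rot: [[0.003, 0.983, 0.181], [-0.002, 0.181, -0.983], [-1.0, 0.003, 0.002]]
force: [-0.1, -1.1, 6.9]
opening: 0.727
```

```bash
python3 st.py
```

```text
13.95 J [-23.6  40.4  88.6  -0.   50.8 -34. ] p [ 0.6081 -0.1444  0.0812] F [-0.05 -1.09  6.94] M [-0.081  0.094 -0.155] open 0.7273
yaw 10.439620246631875 x-axis [ 0.0031 -0.0018 -1.    ]
to lid, tool mm [-0.0026 -0.2003 -0.8404]
```

Call:
{"method": "play_rows", "body": {"motion": [[[0.15, 0, 0], [4, 0, 0], 0.6], [[0.3, 0, 0], [8, 0, 0], 0.6], [[0.45, 0, 0], [12, 0, 0], 0.6], [[0.6, 0, 0], [16, 0, 0], 0.6], [[0.65, 0, 0], [20, 0, 0], 0.6], [[0.65, 0, 0], [20, 0, 0], 0.6]]}}

```text
time_s: 14.55
position: [0.6084, -0.1445, 0.0806]
tcp_rot: [[0.004, 0.986, -0.166], [-0.002, -0.166, -0.986], [-1.0, 0.004, 0.001]]
force: [0.0, -0.8, 7.4]
opening: 0.72
```

```bash
python3 st.py
```

```text
14.55 J [-23.6  40.5  88.6  -0.   50.7 -14. ] p [ 0.6084 -0.1445  0.0806] F [ 0.03 -0.81  7.36] M [-0.127  0.078 -0.136] open 0.7197
yaw -9.563009059214739 x-axis [ 0.0037 -0.002  -1.    ]
to lid, tool mm [-0.004  -0.736  -0.8022]
```

Call:
{"method": "play_rows", "body": {"motion": [[[0.15, 0, 0], [4, 0, 0], 0.6], [[0.3, 0, 0], [8, 0, 0], 0.6], [[0.4, 0, 0], [12, 0, 0], 0.6], [[0.4, 0, 0], [16, 0, 0], 0.6], [[0.4, 0, 0], [16, 0, 0], 0.6]]}}

```text
time_s: 15.05
position: [0.6083, -0.1445, 0.0801]
tcp_rot: [[0.003, 0.902, -0.431], [-0.002, -0.431, -0.902], [-1.0, 0.004, 0.0]]
force: [-0.4, -0.5, 7.3]
opening: 0.725
```

```bash
python3 st.py
```

```text
15.05 J [-23.6  40.5  88.6  -0.   50.7   2. ] p [ 0.6083 -0.1445  0.0801] F [-0.37 -0.46  7.31] M [-0.131  0.002 -0.085] open 0.7252
yaw -25.56056037809361 x-axis [ 0.0034 -0.002  -1.    ]
to lid, tool mm [-0.0033 -0.8021 -0.5665]
```

Call:
{"method": "play_rows", "body": {"motion": [[[0.1, 0, 0], [4, 0, 0], 0.6], [[0.2, 0, 0], [8, 0, 0], 0.6], [[0.2, 0, 0], [12, 0, 0], 0.6], [[0.2, 0, 0], [12, 0, 0], 0.6]]}}

```text
time_s: 15.45
position: [0.6082, -0.1445, 0.0799]
tcp_rot: [[0.003, 0.793, -0.61], [-0.002, -0.61, -0.793], [-1.0, 0.004, -0.001]]
force: [-0.4, -0.5, 7.9]
opening: 0.72
```

```bash
python3 st.py
```

```text
15.45 J [-23.6  40.5  88.6  -0.   50.7  14. ] p [ 0.6082 -0.1445  0.0799] F [-0.38 -0.49  7.89] M [-0.116  0.021 -0.11 ] open 0.7198
yaw -37.57172387466654 x-axis [ 0.0033 -0.0018 -1.    ]
to lid, tool mm [-0.0029 -0.8551 -0.4463]
```

Call:
{"method": "play_rows", "body": {"motion": [[[0, 0, 0], [4, 0, 0], 0.6], [[0, 0, 0], [8, 0, 0], 0.6], [[0, 0, 0], [12, 0, 0], 0.6], [[0, 0, 0], [12, 0, 0], 0.6]]}}

```text
time_s: 15.85
position: [0.6082, -0.1444, 0.0799]
tcp_rot: [[0.003, 0.649, -0.761], [-0.002, -0.761, -0.649], [-1.0, 0.003, -0.001]]
force: [0.1, -0.9, 5.5]
opening: 0.715
```

```bash
python3 st.py
```

```text
15.85 J [-23.6  40.5  88.6  -0.   50.7  26. ] p [ 0.6082 -0.1444  0.0799] F [ 0.1  -0.86  5.54] M [-0.088  0.088 -0.099] open 0.7145
yaw -49.566492139643714 x-axis [ 0.0032 -0.0018 -1.    ]
to lid, tool mm [-0.0028 -0.8942 -0.2401]
```

Call:
{"method": "play_rows", "body": {"motion": [[[0.1, 0, 0], [4, 0, 0], 0.6], [[0.1, 0, 0], [8, 0, 0], 0.6], [[0.1, 0, 0], [8, 0, 0], 0.6]]}}

```text
time_s: 16.15
position: [0.6082, -0.1444, 0.0799]
tcp_rot: [[0.003, 0.536, -0.844], [-0.002, -0.844, -0.536], [-1.0, 0.003, -0.002]]
force: [-0.2, -1.2, 8.0]
opening: 0.721
```

```bash
python3 st.py
```

```text
16.15 J [-23.6  40.5  88.6  -0.   50.7  34. ] p [ 0.6082 -0.1444  0.0799] F [-0.22 -1.19  7.95] M [-0.058  0.086 -0.093] open 0.721
yaw -57.56810367235159 x-axis [ 0.0033 -0.0018 -1.    ]
to lid, tool mm [-0.0029 -0.9101 -0.0775]
```

Call:
{"method": "play_rows", "body": {"motion": [[[0, 0, 0], [4, 0, 0], 0.6], [[0, 0, 0], [8, 0, 0], 0.6], [[0, 0, 0], [8, 0, 0], 0.6]]}}

```text
time_s: 16.45
position: [0.6082, -0.1444, 0.0799]
tcp_rot: [[0.003, 0.414, -0.91], [-0.002, -0.91, -0.414], [-1.0, 0.003, -0.002]]
force: [-0.5, -0.9, 7.0]
opening: 0.723
```

```bash
python3 st.py
```

```text
16.45 J [-23.6  40.5  88.6  -0.   50.7  42. ] p [ 0.6082 -0.1444  0.0799] F [-0.45 -0.86  7.03] M [-0.075  0.117 -0.105] open 0.7233
yaw -65.56903214576255 x-axis [ 0.0033 -0.0017 -1.    ]
to lid, tool mm [-0.0026 -0.8722  0.0327]
```

Call:
{"method": "play_rows", "body": {"motion": [[[0, 0, 0], [3, 0, 0], 0.6], [[0, 0, 0], [6, 0, 0], 0.6], [[0, 0, 0], [6, 0, 0], 0.6]]}}

```text
time_s: 16.75
position: [0.6081, -0.1443, 0.0798]
tcp_rot: [[0.003, 0.316, -0.949], [-0.002, -0.949, -0.316], [-1.0, 0.002, -0.002]]
force: [0.1, -0.1, 7.4]
opening: 0.722
```

```bash
python3 st.py
```

```text
16.75 J [-23.6  40.5  88.6  -0.   50.7  48. ] p [ 0.6081 -0.1443  0.0798] F [ 0.14 -0.07  7.36] M [-0.035  0.107 -0.199] open 0.722
yaw -71.56637221429467 x-axis [ 0.003  -0.0016 -1.    ]
to lid, tool mm [-0.002  -0.8007  0.0357]
```

Torque is rising (0.2 N·m). Small steps from here.

Call:
{"method": "play_rows", "body": {"motion": [[[0, 0, 0], [2, 0, 0], 0.6], [[0, 0, 0], [4, 0, 0], 0.6], [[0, 0, 0], [4, 0, 0], 0.6]]}}

```text
time_s: 17.05
position: [0.6081, -0.1443, 0.0798]
tcp_rot: [[0.003, 0.25, -0.968], [-0.002, -0.968, -0.25], [-1.0, 0.002, -0.002]]
force: [-0.4, 0.2, 8.2]
opening: 0.719
```

```bash
python3 st.py
```

```text
17.05 J [-23.6  40.5  88.6  -0.   50.7  52. ] p [ 0.6081 -0.1443  0.0798] F [-0.41  0.22  8.23] M [-0.041  0.163 -0.051] open 0.7186
yaw -75.5037946709551 x-axis [ 0.0029 -0.0018 -1.    ]
to lid, tool mm [-0.0021 -0.7616  0.0953]
```

Call:
{"method": "play_rows", "body": {"motion": [[[0, 0, 0], [2, 0, 0], 0.6], [[0, 0, 0], [4, 0, 0], 0.6], [[0, 0, 0], [4, 0, 0], 0.6]]}}

```text
time_s: 17.35
position: [0.6081, -0.1444, 0.0797]
tcp_rot: [[0.003, 0.183, -0.983], [-0.002, -0.983, -0.183], [-1.0, 0.003, -0.002]]
force: [-0.0, -0.6, 5.7]
opening: 0.722
```

```bash
python3 st.py
```

```text
17.35 J [-23.6  40.6  88.6  -0.1  50.7  55.9] p [ 0.6081 -0.1444  0.0797] F [-0.01 -0.63  5.72] M [-0.077  0.118  0.103] open 0.7216
yaw -79.45799542437072 x-axis [ 0.0028 -0.0021 -1.    ]
to lid, tool mm [-0.0024 -0.8123  0.1171]
```

Call:
{"method": "play_rows", "body": {"motion": [[[0, 0, 0], [1.5, 0, 0], 0.6], [[0, 0, 0], [3, 0, 0], 0.6], [[0, 0, 0], [3, 0, 0], 0.6]]}}

```text
time_s: 17.65
position: [0.6081, -0.1445, 0.0797]
tcp_rot: [[0.003, 0.133, -0.991], [-0.002, -0.991, -0.133], [-1.0, 0.003, -0.002]]
force: [0.3, -1.1, 5.9]
opening: 0.717
```

```bash
python3 st.py
```

```text
17.65 J [-23.6  40.6  88.6  -0.1  50.6  58.9] p [ 0.6081 -0.1445  0.0797] F [ 0.33 -1.07  5.91] M [-0.061  0.074  0.328] open 0.7174
yaw -82.38193058317593 x-axis [ 0.0028 -0.0025 -1.    ]
to lid, tool mm [-0.003  -0.9142  0.1684]
```

```bash
python3 - <<'E'
from rig import bot
import numpy as np
M=[]
for i in range(5):
    bot.capture("side"); s=bot.read_state(); M.append(np.r_[s["force"],s["moment"],np.degrees(np.arctan2(s["tcp_rot"][1,1],s["tcp_rot"][0,1]))])
print(np.round(M,3)); print(np.mean(M,0).round(3))
E
```

```text
[[-7.3000e-01 -1.1220e+00  6.1060e+00 -3.0000e-02  1.0100e-01  2.9400e-01
  -8.2382e+01]
 [-3.1700e-01 -6.7700e-01  6.1920e+00 -5.9000e-02  1.1000e-01  3.2200e-01
  -8.2386e+01]
 [-1.0400e-01 -9.1200e-01  6.0890e+00 -8.1000e-02  1.3700e-01  2.7800e-01
  -8.2382e+01]
 [ 7.3000e-02 -4.5600e-01  6.2760e+00 -4.1000e-02  1.4600e-01  3.3500e-01
  -8.2382e+01]
 [-2.9300e-01 -9.8300e-01  5.7190e+00 -4.4000e-02  1.0800e-01  3.3200e-01
  -8.2387e+01]]
[-2.7400e-01 -8.3000e-01  6.0760e+00 -5.1000e-02  1.2000e-01  3.1200e-01
 -8.2384e+01]
```

Torque averages 0.31 N·m, so the lid is hand-tight. I'll let go and back off.

Call:
{"method": "play_rows", "body": {"motion": [[[-0.5, 0, 0], [0, 0, 0], 0.6], [[-0.8, 0, 0], [0, 0, 0], 0.75], [[-0.8, 0, 0], [0, 0, 0], 0.85], [[-0.8, 0, 0], [0, 0, 0], 1], [[-0.8, 0, 0], [0, 0, 0], 1], [[-0.8, 0, 0], [0, 0, 0], 1], [[-0.8, 0, 0], [0, 0, 0], 1]]}}

```text
time_s: 18.6
position: [0.6067, -0.1434, 0.0787]
tcp_rot: [[-0.001, 0.131, -0.991], [0.0, -0.991, -0.131], [-1.0, -0.0, 0.001]]
force: [0.7, -0.3, -0.2]
opening: 0.987
```

Call:
{"method": "play_rows", "body": {"motion": [[[-10, 0, 0], [0, 0, 0], 1], [[-40, 0, 0], [0, 0, 0], 1], [[-80, 0, 0], [0, 0, 0], 1], [[-115, 0, 0], [0, 0, 0], 1], [[-130, 0, 0], [0, 0, 0], 1], [[-130, 0, 0], [0, 0, 0], 1], [[-130, 0, 0], [0, 0, 0], 1]]}}

```text
time_s: 19.3
position: [0.6066, -0.1434, 0.2091]
tcp_rot: [[0.0, 0.131, -0.991], [-0.0, -0.991, -0.131], [-1.0, 0.0, -0.0]]
force: [-0.0, -0.0, 0.0]
opening: 0.999
```

```bash
python3 st.py; python3 look.py 9; python3 - <<'E'
import cv2,numpy as np
a=cv2.imread("pics/side_9.png")[190:300,340:460];b=cv2.imread("pics/scene_9.png")[90:200,220:340]
w=cv2.imread("pics/wrist_9.png")[100:280,200:440]
cv2.imwrite("pics/z9.png",cv2.resize(np.hstack([a,b]),(720,330),interpolation=0));cv2.imwrite("pics/w9.png",cv2.resize(w,None,fx=3,fy=3,interpolation=0))
E
```

```text
19.3 J [-23.6  30.9  83.1  -0.   65.9  58.9] p [ 0.6066 -0.1434  0.2091] F [-0.02 -0.    0.04] M [-0.027  0.028  0.065] open 0.999
yaw -82.48896022344489 x-axis [ 0.0001 -0.     -1.    ]
to lid, tool mm [ 0.0001  0.3665 -1.2086]
```

View pics/z9.png

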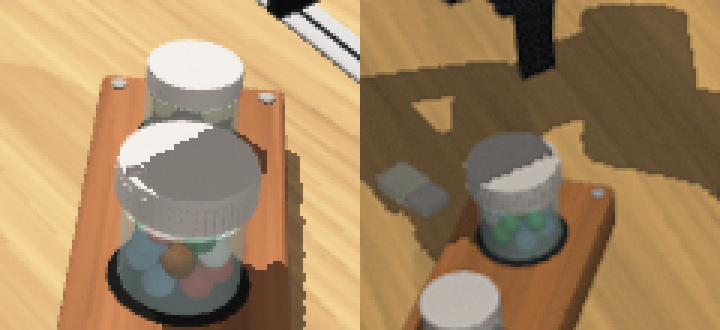

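View pics/w9.png

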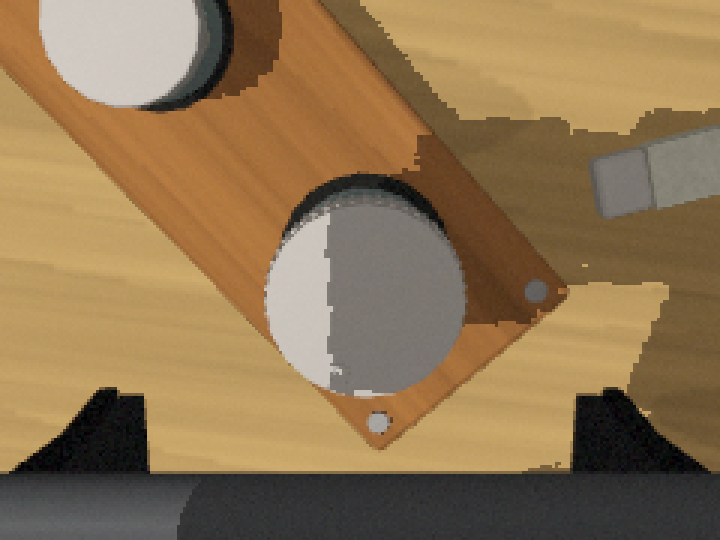

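In the side view the lid sits about 2 px lower and level, with the pip at zoom (135,185), on the left side. One last numeric check on angle, sinking and the other objects.

```bash
python3 - <<'E'
from rig import bot
from h import *
S=bot.capture("side");W=bot.capture("wrist");Sc=bot.capture("scene")
for C,u,z in((S,(340+136/3,190+183/3),.108),(W,(200+335/3,100+372/3),.108)):
    P=onz(C,u,z);print("pip",P,np.degrees(np.arctan2(P[1]+.1437,P[0]-.6074)),np.hypot(P[1]+.1437,P[0]-.6074))
A=cv2.cvtColor(cv2.imread("pics/side0.png"),6).astype(int);B=cv2.cvtColor(S["img"],6).astype(int)
def bot_edge(G,x): # lower dark line -> lid skirt bottom
    g=np.gradient(G[255:285,x].astype(float));return 255+np.argmax(g)
d=[bot_edge(B,x)-bot_edge(A,x) for x in range(392,416,2)];print("skirt bottom shift px",d)
c=np.array([.6075,-.1437,.093]);print(proj(S,[c,c-[0,0,.006]]))
for n,now in(("side",S),("scene",Sc)):
    o=cv2.imread(f"pics/{n}0.png")
    for k,(x,y,w,h) in ({"glue":(270,292,30,45),"sharp":(468,232,32,38),"eraser":(458,325,50,36)} if n=="side" else {"glue":(337,120,18,40),"sharp":(183,186,28,30),"eraser":(224,142,28,22)}).items():
        e=lambda i:cv2.Canny(i,40,90)
        T=o[y:y+h,x:x+w];Q=now["img"][y-12:y+h+12,x-12:x+w+12]
        _,v,_,l=cv2.minMaxLoc(cv2.matchTemplate(Q,T,cv2.TM_CCOEFF_NORMED));print(n,k,l[0]-12,l[1]-12,round(v,2))
E
```

```text
pip [ 0.57636937 -0.14719632  0.108     ] -173.5714101384649 0.031226976849858642
pip [ 0.58378262 -0.13836596  0.108     ] 167.27314947957038 0.02421224316097103
skirt bottom shift px [np.int64(0), np.int64(1), np.int64(2), np.int64(3), np.int64(13), np.int64(17), np.int64(3), np.int64(9), np.int64(0), np.int64(0), np.int64(4), np.int64(0)]
[[401.63422413 251.63618103]
 [401.30157356 255.14270175]]
side glue 0 -1 0.84
side sharp 0 0 1.0
side eraser -1 7 0.56
scene glue 0 0 0.6
scene sharp 0 0 1.0
scene eraser 0 0 0.5
```

```bash
python3 -c "
from rig import bot
print(bot.hand_in())"
```

```text
the job is handed in; nothing more can be done
None
```

The lid is screwed home and hand-tight on the marble jar, and I have handed the job in. No verdict is reported.

**Turning back:** I gripped the lid and turned it 84° anticlockwise under about 6–8 N. The drop showed between 72° and 84°: the upward force fell from 8 to 3 N and the turning torque went to zero. I stopped turning there and pressed it down onto the next ridge, then let go once to re-centre the grip by about 1 mm.

**Screwing on:** I turned it about 153° clockwise. Torque began rising at about 145°, and I stopped at 0.31 N·m, averaged over five readings. Then I let go and raised the gripper clear.

**Last checks:**
- **Height:** by the tool, the lid ended about 6.1 mm below where it started, which fits being home. It looks level in the pictures, and nothing is touching it.
- **Slip:** the wrist camera put the pip within about 4° of where the gripper's turning should have left it, so the lid did not slip noticeably. The rougher side-view reading was about 15° off.
- **Other objects:** the sharpener has not moved. The glue stick matched to within 1 px.

**Weak or disagreeing checks:**
- After the drop, the pictures showed about 2 mm of net sinking, while the tool showed about 3 mm.
- The final skirt-edge measurement in the side view was too noisy to use.
- The eraser matched poorly because of shadow: no shift in the scene view, but about 7 px in the side view. The gripper never went near it.
- The torque sensor read about −0.1 N·m during the easy turning, so the true tightening torque could be up to about 0.1 N·m higher than read.
- I could not measure directly how hard the lid presses on the rim.

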